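Find the worn grinder wheel and lay out its new bearings

ROBOT

A 6-joint arm with a two-finger parallel gripper is mounted at the origin on the work surface. World frame = base frame: x ahead of the robot, y to its left, z up, the work surface at z = 0. Lengths are in m, angles in rad, forces in N, time in s.
With the tool pointing down it reaches from about 0.275 to 0.75 m from the base axis. Payload 10.2 kg.
Tool frame: the origin (TCP) lies on the centre line of the jaws, within the pads' length; the fingertips stand 17 mm ahead of it and the grasp point (between the pads) lies 2 mm behind it (r.tips_ahead is the z of the fingertips in the tool frame, in m); z points along the fingers, y is the line along which they close (so a half turn about z gives the same grasp; the last joint's range is limited). The gripper opens to 85 mm and grips with 20 to 120 N. Pads are 22 mm wide; open, the fingers measure 114 mm over their backs; the gripper's body (76 mm by 85 mm) begins 54 mm behind the grasp point. The pads swing forward as they close: fully open they stand 13 mm farther back than shut.
Start: joints at [-1.484, 0.313, 1.498, -0, 1.331, -0.223], TCP at [0.16, -0.5, 0.248] pointing down, gripper open.
Joint ranges: [-2.94, 2.94], [-0.97, 2.17], [0.19, 2.56], [-1.23, 4.37], [0.02, 3.11], [-2.88, 2.88]. Speed limits (rad/s): [2.39, 2.39, 3.01, 3.14, 3.14, 3.14].

INTERFACE

Orientations are given as a unit quaternion [w, x, y, z].
In Python, from bench import r, fingers, grab_frame, workorder gives the robot as it stands. The module is installed in compiled form; this text tells all that it offers. Calls block until the motion is done:
- r.move_to(position, orientation): joint-space move of the TCP to a pose.
- r.move_linear(position, rot=None, feed=0.15): straight line of the TCP; rot=None keeps the orientation; feed is the mean speed in m/s.
- r.move_j(angles): joint-space move.
- fingers.move_gripper(opening, effort=None): finger opening in m; effort is the grip in N (None keeps the last); returns when the fingers have stopped.
- r.hold(seconds).
- r.inverse_kinematics(position, orientation): joint angles nearest the present ones, or None.
- r.get_obs(): the state.
- grab_frame(name): name is "side" or "top" or "wrist"; returns a dict with "color" (420x560x3 uint8, red, green, blue), "camera_matrix" (3x3 intrinsics, pixels), "R" (3x3) and "t" (3): a world point X has camera coordinates R X + t. Camera axes: x right, y down, z forward; pixel columns grow to the right and rows downward; lengths in m; the calibration is good to about 2 mm. A picture is of the moment at which its call begins. There is no depth.
A pose or a line that the arm cannot do raises r.MotionError and nothing moves.
- workorder.job_done(): hands the job in; it is judged then, once.
The state is a dict: "clock": time; "joint_pos": joint angles; "qd": joint speeds; "effort": joint torques, N m; "eef_pos": TCP position; "orientation": TCP orientation; "ft_force": force on the tool from outside, world axes, zero at the start; "moment": the same for the moment, N m; "opening": finger opening in m; "grasp_force": force on a finger pad.
Only numpy, scipy, OpenCV 4.12 (cv2) and the standard library are available. Lean on these libraries where they do the work, as an engineer would, in place of code of your own. Each camera call takes 0.05 s, during which the arm holds its last target. There are 200 camera calls.

TASK

Feel the two belt-grinder wheels for bearing play, the one on the robot's left first: rock each wheel by its top as far as it goes to the robot's left and then as far as it goes to the right, twice over, and leave it standing upright. One wheel rocks much farther than the other, so its bearings are worn: once both have been felt, lay every spare bearing cartridge from the bench into the tray in front of that wheel, one in each empty gap, flat on the tray and in line with the cartridges already there. Leave those cartridges in their places, and leave the tape measure, square and marker alone.

Things in the scene. Friction and masses are not known exactly. Their poses are not given: they have to be found in the camera images.
- stand_a: blue wheel stand fixed to the bench, tray in front. Origin: on the bench under the tray's centre; x from tray to wheel, y to the robot's left, z up. Tray 62 (x) x 200 mm (y), floor 6 mm above the bench, low lips along both long sides (inner faces x = +-26 mm, 6 mm above the floor), end walls 24 mm high at y = +-95.5 mm. Seven places along y, pitch 26 mm (+78 to -78): 1st, 3rd, 5th, 7th filled.
- tray_a (a point): the middle one of this tray's three empty gaps: where the centre of a cartridge set in it lies (stand's x = 0, y = 0, 18 mm above the bench; cartridge's long axis along the stand's x). The other two gaps are 52 mm from it along the stand's +y and -y. Each gap is 28 mm wide between its neighbours.
- wheel_a (a joint): rocking angle (rad) of this stand's wheel about the level line through its hub along the stand's x: 0 upright, positive with its top to the robot's left, negative to the right. Hard stop each way: sound bearings about 0.05 rad (3.5 mm at the rim), worn bearings 0.16 rad (11 mm). It drags a little (about 1.5 N at the rim) and stays where it is left.
- rim_a (a point): top of the wheel, middle of its tyre's thickness, 165 mm above the bench; moves as it rocks. Wheel: black tyre 140 mm across, 24 mm thick, aluminium disc, axle along the stand's y, hub at x = 155 mm, 95 mm high, in a fork 116 mm high, cheeks 42 mm wide in x, outer faces at y = +-34 mm (nuts +-41), on a base 120 x 80 x 8 mm.
- stand_b: blue wheel stand fixed to the bench, tray in front. Origin: on the bench under the tray's centre; x from tray to wheel, y to the robot's left, z up. Tray 62 (x) x 200 mm (y), floor 6 mm above the bench, low lips along both long sides (inner faces x = +-26 mm, 6 mm above the floor), end walls 24 mm high at y = +-95.5 mm. Seven places along y, pitch 26 mm (+78 to -78): 1st, 3rd, 5th, 7th filled.
- tray_b (a point): the middle one of this tray's three empty gaps: where the centre of a cartridge set in it lies (stand's x = 0, y = 0, 18 mm above the bench; cartridge's long axis along the stand's x). The other two gaps are 52 mm from it along the stand's +y and -y. Each gap is 28 mm wide between its neighbours.
- wheel_b (a joint): rocking angle (rad) of this stand's wheel about the level line through its hub along the stand's x: 0 upright, positive with its top to the robot's left, negative to the right. Hard stop each way: sound bearings about 0.05 rad (3.5 mm at the rim), worn bearings 0.16 rad (11 mm). It drags a little (about 1.5 N at the rim) and stays where it is left.
- rim_b (a point): top of the wheel, middle of its tyre's thickness, 165 mm above the bench; moves as it rocks. Wheel: black tyre 140 mm across, 24 mm thick, aluminium disc, axle along the stand's y, hub at x = 155 mm, 95 mm high, in a fork 116 mm high, cheeks 42 mm wide in x, outer faces at y = +-34 mm (nuts +-41), on a base 120 x 80 x 8 mm.
- kept_a0: bearing cartridge in bright steel, 210 g: square bar 46 mm long (its x axis) and 24 by 24 mm, brass bush in both ends; origin at its centre. Any long side may be up or down. It already lies in the tray of stand_a, place 1 from the left, long axis along the stand's x.
- kept_a1: bearing cartridge in bright steel, 210 g: square bar 46 mm long (its x axis) and 24 by 24 mm, brass bush in both ends; origin at its centre. Any long side may be up or down. It already lies in the tray of stand_a, place 3 from the left, long axis along the stand's x.
- kept_a2: bearing cartridge in bright steel, 210 g: square bar 46 mm long (its x axis) and 24 by 24 mm, brass bush in both ends; origin at its centre. Any long side may be up or down. It already lies in the tray of stand_a, place 5 from the left, long axis along the stand's x.
- kept_a3: bearing cartridge in bright steel, 210 g: square bar 46 mm long (its x axis) and 24 by 24 mm, brass bush in both ends; origin at its centre. Any long side may be up or down. It already lies in the tray of stand_a, place 7 from the left, long axis along the stand's x.
- kept_b0: bearing cartridge in bright steel, 210 g: square bar 46 mm long (its x axis) and 24 by 24 mm, brass bush in both ends; origin at its centre. Any long side may be up or down. It already lies in the tray of stand_b, place 1 from the left, long axis along the stand's x.
- kept_b1: bearing cartridge in bright steel, 210 g: square bar 46 mm long (its x axis) and 24 by 24 mm, brass bush in both ends; origin at its centre. Any long side may be up or down. It already lies in the tray of stand_b, place 3 from the left, long axis along the stand's x.
- kept_b2: bearing cartridge in bright steel, 210 g: square bar 46 mm long (its x axis) and 24 by 24 mm, brass bush in both ends; origin at its centre. Any long side may be up or down. It already lies in the tray of stand_b, place 5 from the left, long axis along the stand's x.
- kept_b3: bearing cartridge in bright steel, 210 g: square bar 46 mm long (its x axis) and 24 by 24 mm, brass bush in both ends; origin at its centre. Any long side may be up or down. It already lies in the tray of stand_b, place 7 from the left, long axis along the stand's x.
- spare_0: spare bearing cartridge in aluminium, looking much the same, about 80 g: square bar 46 mm long (its x axis) and 24 by 24 mm, brass bush in both ends; origin at its centre. Any long side may be up or down. It lies on the bench between the two stands (it may be absent).
- spare_1: spare bearing cartridge in aluminium, looking much the same, about 80 g: square bar 46 mm long (its x axis) and 24 by 24 mm, brass bush in both ends; origin at its centre. Any long side may be up or down. It lies on the bench between the two stands (it may be absent).
- spare_2: spare bearing cartridge in aluminium, looking much the same, about 80 g: square bar 46 mm long (its x axis) and 24 by 24 mm, brass bush in both ends; origin at its centre. Any long side may be up or down. It lies on the bench between the two stands (it may be absent).
- tape: yellow tape measure 66 x 34 x 62 mm on the bench, to be left alone; origin under its centre.
- square: try square on the bench, aluminium stock 16 x 130 mm, 18 mm high, yellow blade 200 mm long to its +x, to be left alone; origin under the stock's centre.
- marker: white marker with red cap, 105 x 18 mm, lying on the bench, to be left alone; origin under its centre.

How it is judged:
By the outcome, as a careful person would: the job done as asked, in the order asked, and still so for the second after the job is handed in, with the robot touching nothing.
Of spare_0, spare_1, spare_2 only 2 to 3 are there at a start; the rules pass over those that are not, and their reading is None.
At some moment in a run one of spare_0, spare_1, spare_2 may be knocked a few centimetres aside while the robot is not near it.
Once in a run the grip may slacken for a moment while it holds something.
It also fails if it takes over 208 s, if anything falls off the work surface, if the arm or the gripper's body presses on something with over 40 N, if the wrist force passes 120 N, or if a joint passes its speed limit or range.

## Working session

There is one attempt and no reset: what is moved stays moved. The work goes in short steps, each a Python script; the robot and the scene stay as the last script left them, time stands still between calls to the robot, and variables do not carry over. Pictures are saved under pics/ and viewed, at most 14 in all, crops included, and the job is handed in when it is done.

```bash
mkdir -p pics; ls
cat > h.py <<'E'
import numpy as np, cv2, sys
from bench import r, fingers, grab_frame, workorder
def save(name, fn):
    f=grab_frame(name); cv2.imwrite('pics/'+fn+'.png', f['color'][:,:,::-1]); 
    np.savez('pics/'+fn+'.npz', **f); return f
def ray(f,u,v,z):
    K,R,t=f['camera_matrix'],f['R'],f['t']
    d=R.T@np.linalg.solve(K,[u,v,1]); c=-R.T@t
    return c+d*(z-c[2])/d[2]
def proj(f,X):
    p=f['camera_matrix']@(f['R']@np.asarray(X,float)+f['t']); return p[:2]/p[2]
E
python3 - <<'E'
from h import *
for n in('top','side'):
    f=save(n,n+'0'); print(n, -f['R'].T@f['t'], f['R'][2])
o=r.get_obs(); print(o['clock'],o['orientation'],o['opening'],r.tips_ahead)
E
```

```text
pics
top [ 0.48842956 -0.00288346  1.48717593] [ 0.0826326   0.0014464  -0.99657903]
side [0.0036501  0.67375178 0.70671675] [ 0.56847627 -0.61764821 -0.54345692]
0.1 [-5.57638841e-04  9.88031360e-01  1.54252127e-01  5.36389085e-05] 0.08570722020804265 0.017
```

View pics/top0.png

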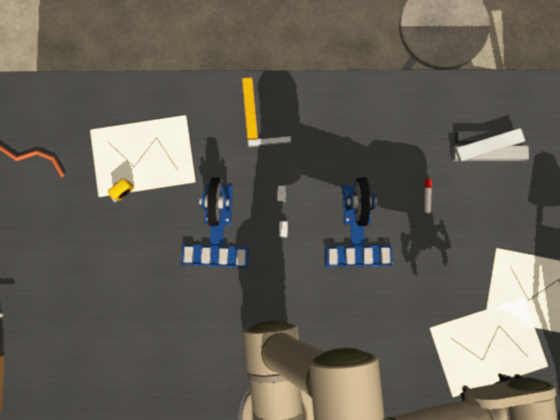

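View pics/side0.png

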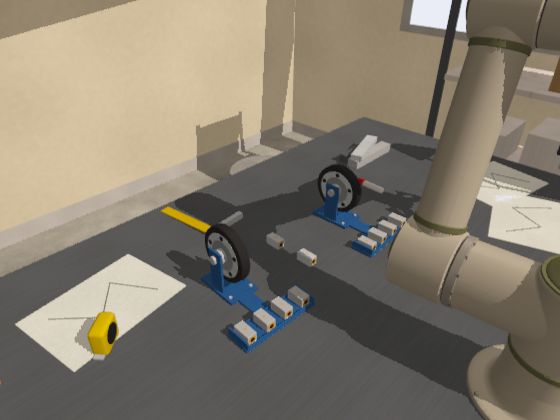

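The top view shows the left stand with its wheel at (214,201) and tray at (214,255). The right stand has its wheel at (360,200) and tray at (359,255). Two spares lie between them, at (282,193) and (283,229), with the square at (250,110), tape at (120,190) and marker at (428,195). The side view agrees.

```bash
cat >> h.py <<'E'
def blobs(f,z,lo=110,amin=30,amax=1e9,smax=110,roi=None):
    hsv=cv2.cvtColor(f['color'],cv2.COLOR_RGB2HSV)
    m=((hsv[...,2]>lo)&(hsv[...,1]<smax)).astype(np.uint8)
    if roi: q=np.zeros_like(m); q[roi[1]:roi[3],roi[0]:roi[2]]=1; m*=q
    out=[]
    for c in cv2.findContours(m,cv2.RETR_EXTERNAL,cv2.CHAIN_APPROX_NONE)[0]:
        if not amin<=cv2.contourArea(c)<=amax: continue
        M=cv2.moments(c); u,v=M['m10']/M['m00'],M['m01']/M['m00']
        P=np.array([ray(f,a,b,z)[:2] for a,b in c[:,0]],np.float32)
        out.append(dict(uv=(u,v),p=ray(f,u,v,z)[:2],rect=cv2.minAreaRect(P),area=cv2.contourArea(c)))
    return sorted(out,key=lambda b:b['uv'][0])
E
python3 - <<'E'
from h import *
f=grab_frame('top')
np.set_printoptions(precision=4,suppress=True)
for b in blobs(f,.03,lo=105,amin=25,amax=400,roi=(170,130,410,275)): print(np.round(b['uv'],1),b['p'],b['area'],np.round(b['rect'][1],3),round(b['rect'][2],1))
hsv=cv2.cvtColor(f['color'],cv2.COLOR_RGB2HSV)
m=cv2.inRange(hsv,(100,120,40),(125,255,255))
for x0,x1 in((170,265),(310,405)):
    v,u=np.nonzero(m[:,x0:x1]); u=u+x0
    P=np.array([ray(f,a,b,.01)[:2] for a,b in zip(u,v)],np.float32)
    T=P[P[:,0]<np.min(P[:,0])+.07]; print(cv2.minAreaRect(T))
print(ray(f,214,201,.165),ray(f,360,200,.165),ray(f,250,139,.018),ray(f,290,139,.018))
E
```

```text
[188.2 254.5] [0.4776 0.2693] 147.0 [0.05 0.03] 0.5
[205.5 255.5] [0.4744 0.218 ] 138.0 [0.05  0.027] 0.3
[220.2 202.6] [0.6314 0.1752] 61.5 [0.036 0.018] 0.2
[223.1 256. ] [0.4727 0.166 ] 141.5 [0.03  0.047] 89.7
[240.2 257.5] [0.468  0.1152] 101.0 [0.024 0.044] 90.0
[266.4 141. ] [0.8174 0.0365] 196.5 [0.024 0.131] 8.6
[281.6 193.2] [ 0.6585 -0.0083] 100.0 [0.021 0.045] 89.6
[283.3 228.9] [ 0.5519 -0.0127] 121.5 [0.027 0.048] 89.7
[332.9 256.7] [ 0.4687 -0.1589] 129.0 [0.027 0.05 ] 89.1
[350.6 255.9] [ 0.4708 -0.2112] 139.5 [0.027 0.05 ] 89.0
[368.2 256. ] [ 0.4701 -0.2633] 134.5 [0.027 0.05 ] 88.8
[385.6 255. ] [ 0.4727 -0.3149] 134.5 [0.027 0.05 ] 88.7
((0.4765414297580719, 0.19307366013526917), (0.20067498087882996, 0.0659186840057373), 86.81909942626953)
((0.4752506911754608, -0.23754271864891052), (0.06822197884321213, 0.1998046636581421), 0.8737468719482422)
[0.6227 0.1754 0.165 ] [ 0.623  -0.2202  0.165 ] [0.8265 0.0866 0.018 ] [ 0.8258 -0.0351  0.018 ]
```

```bash
cat >> h.py <<'E'
np.set_printoptions(precision=4,suppress=True)
def q(phi): return [0,np.cos(phi/2),np.sin(phi/2),0]
E
python3 - <<'E'
from h import *
r.move_linear([.16,-.5,.36])
r.move_to([.5,.185,.38],q(-.06))
print(r.get_obs()['joint_pos'],r.get_obs()['clock'])
f=save('wrist','w1'); print(-f['R'].T@f['t'],f['R'])
f=save('top','t1')
E
```

```text
[ 0.1334  0.2792  1.2063 -0.0001  1.6562  1.765 ] 3.7417
[0.5846 0.1798 0.5065] [[-0.0604 -0.9982  0.0002]
 [-0.9425  0.0571  0.3293]
 [-0.3288  0.0197 -0.9442]]
```

View pics/w1.png

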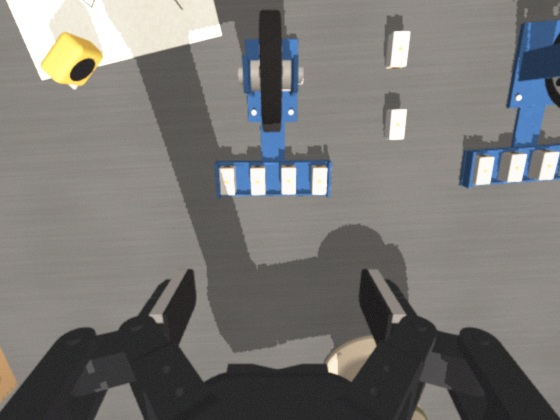

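The wrist view shows the left tray's cartridges at (227..320,181) and the tyre at (270,15–130). The spares are at (398,48) and (397,124), and part of the right tray is in view. The left tray lies square in the picture, so its yaw is about -3.5°.

```bash
cat >> h.py <<'E'
def tray(f,roi,lo=150):
    bs=[b for b in blobs(f,.03,lo=lo,amin=150,amax=3000,smax=60,roi=roi)]
    for b in bs: print(np.round(b['uv'],1),b['p'],b['area'],np.round(b['rect'][1],4),round(b['rect'][2],1))
    return bs
E
python3 - <<'E'
from h import *
f=dict(np.load('pics/w1.npz'))
print('tray/spares'); tray(f,(180,20,560,210))
hsv=cv2.cvtColor(f['color'],cv2.COLOR_RGB2HSV)
m=cv2.inRange(hsv,(100,120,40),(125,255,255))
P=np.array([ray(f,a,b,.012)[:2] for b,a in np.argwhere(m>0) if a<345 and b>160],np.float32); print(cv2.minAreaRect(P))
# black tyre columns by row
dark=(f['color'].max(2)<40)
for v in (15,20,30,45,60,90,110,125):
    c=np.nonzero(dark[v,245:300])[0]+245
    print(v,c.min(),c.max())
for X in ([.63,.183,.165],[.63-.07,.183+.004,.095]): print(proj(f,X))
E
```

```text
tray/spares
[198.9  30.8] [0.6982 0.2851] 850.0 [0.0621 0.0313] 86.5
[227.6 180.9] [0.4772 0.2696] 386.0 [0.0265 0.0515] 87.9
[254.8  73.1] [0.6385 0.2099] 176.5 [0.012  0.0342] 85.4
[257.7 181.5] [0.473  0.2192] 406.0 [0.0394 0.0521] 85.8
[286.3  73.1] [0.6357 0.1628] 171.5 [0.012  0.0341] 87.4
[288.  180.4] [0.4718 0.1682] 377.5 [0.0239 0.048 ] 87.7
[319.1 180.9] [0.4679 0.1161] 389.0 [0.0252 0.0483] 87.0
[397.6 124.2] [ 0.552  -0.0087] 501.0 [0.03   0.0484] 86.5
[399.9  48.6] [ 0.6581 -0.0041] 621.0 [0.0324 0.0505] 86.5
[484.4 170.6] [ 0.4689 -0.1584] 403.0 [0.0488 0.0258] 1.4
[516.3 167.7] [ 0.4705 -0.2103] 407.5 [0.0514 0.0258] 0.2
[548.4 165.8] [ 0.4706 -0.2626] 415.0 [0.051  0.0298] 0.5
((0.471813440322876, 0.19392013549804688), (0.19873186945915222, 0.06361515820026398), 87.08331298828125)
15 275 275
20 277 277Traceback (most recent call last):
  File "<stdin>", line 11, in <module>
    return umr_minimum(a, axis, None, out, keepdims, initial, where)
ValueError: zero-size array to reduction operation minimum which has no identity
```

Run:
```python
from h import *
f=dict(np.load('pics/w1.npz'))
for X in ([.6273,.1848,.165],[.6273,.1848+.01,.165],[.6273,.1848,.095],[.557,.1888,.095],[.4725,.1933,.03]): print(proj(f,X))
g=f['color'].max(2).astype(int)
for v in(13,40,70,100): print(v,g[v,250:296])
t=dict(np.load('pics/t1.npz')); print(proj(t,[.6255,-.234,.165]),proj(t,[.6273,.1848,.165]))
```

```text
[269.9552  67.8821]
[260.5951  68.5086]
[271.208   75.3038]
[271.735  131.6184]
[273.0754 180.9406]
13 [ 96  96  95  90  92  93  94  93  89  75  47  46  43  45  44  42  50  43
  42  45  42  48  44  45  43  43  48  43  46  53  71  92  91  88 114 139
 139 141 143 144 142 143 143 143 144 141]
40 [128 130 128 125 126 129 127 123 106  72  44  47  43  44  44  46  50  46
  45  45  47  46  45  48  50  46  51  45  43  49  48  73 110 125 129 129
 128 145 162 179 190 194 197 197 197 199]
70 [145 201 207 207 207 207 208 204 177 120  77  49  49  44  49  47  47  45
  42  48  53  46  40  44  46  46  50  42  49  46  50  73 131 181 204 207
 209 209 208 203 177 119  85  95 119 127]
100 [194 192 193 191 193 192 190 191 193 190 156  77  46  44  46  39  46  46
  39  40  43  43  42  43  45  42  42  42  42  42  51 104 165 190 194 193
 192 190 193 193 193 196 194 194 193 193]
[365.0792 199.0356] [210.5539 199.3219]
```

```bash
cat >> h.py <<'E'
def feel(hub,yaw,op=.040,z=.167,T=12.):
    """rock left, right, twice; returns stop positions along stand y relative to hub"""
    ey=np.array([-np.sin(yaw),np.cos(yaw),0]); hub=np.array([hub[0],hub[1],z])
    r.move_to(hub+[0,0,.09],q(yaw)); fingers.move_gripper(op)
    r.move_linear(hub,feed=.1); r.hold(.3)
    F0=r.get_obs()['ft_force']@ey; s=0.; res=[]
    for d in (1,-1,1,-1):
        if res: s=res[-2][0] if len(res)>1 and 0 else s
        tr=[]; 
        while abs(s)<.032:
            # fast while far from the expected stop
            step=.0008
            if len(res)>=2 and d*(res[len(res)-2][0]-s)>.004: step=d*(res[len(res)-2][0]-s)-.003
            s+=d*step; r.move_linear(hub+s*ey,feed=.05)
            F=r.get_obs()['ft_force']@ey-F0; tr.append((s,F))
            if -d*F>T: break
        r.hold(.1); res.append((s,r.get_obs()['ft_force']@ey-F0))
        print(d,[(round(a*1e3,1),round(b,1)) for a,b in tr[-40:]],r.get_obs()['clock'])
    return res,hub,ey
E
python3 - <<'E'
from h import *
r.move_linear([.5,.185,.36])
res,hub,ey=feel((.6273,.1848),-.057)
print(res)
E
```

```text
1 [(0.8, np.float64(1.0)), (1.6, np.float64(1.0)), (2.4, np.float64(0.8)), (3.2, np.float64(0.8)), (4.0, np.float64(0.4)), (4.8, np.float64(1.5)), (5.6, np.float64(0.6)), (6.4, np.float64(-0.8)), (7.2, np.float64(0.0)), (8.0, np.float64(-0.6)), (8.8, np.float64(-1.0)), (9.6, np.float64(-1.6)), (10.4, np.float64(-1.5)), (11.2, np.float64(-1.4)), (12.0, np.float64(-0.8)), (12.8, np.float64(-0.7)), (13.6, np.float64(-0.7)), (14.4, np.float64(-2.5)), (15.2, np.float64(-0.6)), (16.0, np.float64(-1.2)), (16.8, np.float64(-1.1)), (17.6, np.float64(-0.9)), (18.4, np.float64(-3.6)), (19.2, np.float64(-8.5)), (20.0, np.float64(-11.2)), (20.8, np.float64(-14.5))] 13.2833
-1 [(12.0, np.float64(0.8)), (11.2, np.float64(0.1)), (10.4, np.float64(0.8)), (9.6, np.float64(0.5)), (8.8, np.float64(0.3)), (8.0, np.float64(1.2)), (7.2, np.float64(-0.4)), (6.4, np.float64(0.1)), (5.6, np.float64(0.1)), (4.8, np.float64(1.2)), (4.0, np.float64(0.4)), (3.2, np.float64(0.9)), (2.4, np.float64(2.2)), (1.6, np.float64(1.8)), (0.8, np.float64(1.3)), (-0.0, np.float64(1.8)), (-0.8, np.float64(0.8)), (-1.6, np.flo
[... 396 characters left out ...]
.4, np.float64(2.2)), (-15.2, np.float64(2.1)), (-16.0, np.float64(1.3)), (-16.8, np.float64(2.8)), (-17.6, np.float64(6.3)), (-18.4, np.float64(10.2)), (-19.2, np.float64(12.5))] 25.8833
1 [(17.8, np.float64(-1.9)), (18.6, np.float64(-5.0)), (19.4, np.float64(-7.5)), (20.2, np.float64(-11.6)), (21.0, np.float64(-15.0))] 27.875
-1 [(-16.2, np.float64(0.3)), (-17.0, np.float64(2.7)), (-17.8, np.float64(8.8)), (-18.6, np.float64(10.3)), (-19.4, np.float64(13.3))] 29.8667
[(0.020799999999999996, np.float64(-14.91403231499687)), (-0.019200000000000002, np.float64(12.82449287727292)), (0.020999999999999984, np.float64(-14.981505669021882)), (-0.019399999999999994, np.float64(12.381337343700885))]
```

The left wheel's travel from the middle is about 9.4 mm each way at the contact height, which means worn bearings. Next I set it upright by closing on it at the mid-stop position, then look at both wheels.

```bash
cat >> h.py <<'E'
def upright(hub,ey,s):
    r.move_linear(hub+s*ey,feed=.08); fingers.move_gripper(.02,20); r.hold(.3)
    print('op',r.get_obs()['opening'],r.get_obs()['ft_force'])
    r.move_linear(hub+s*ey,feed=.05)
    fingers.move_gripper(.040); r.hold(.2); r.move_linear(hub+s*ey+[0,0,.1],feed=.15)
def tyre(f,hub,ztop=.165):
    u0,v0=proj(f,[hub[0],hub[1],ztop]); g=f['color'].max(2); v=int(round(v0)); a=int(u0)-24
    for vv in (v-8,v,v+8):
        c=np.nonzero(g[vv,a:a+49]<62)[0]+a; print(vv,'pred',u0,'tyre mid',(c.min()+c.max())/2,len(c))
E
python3 - <<'E'
from h import *
yaw=-.057; ey=np.array([-np.sin(yaw),np.cos(yaw),0])
upright(np.array([.6273,.1848,.167]),ey,.00055)
r.move_to([.5,.185,.38],q(-.06)); f=save('wrist','w2'); tyre(f,(.6273,.1848))
r.move_to([.5,-.235,.38],q(.021)); f=save('wrist','w3'); tyre(f,(.6255,-.234))
tray(f,(150,20,440,220)); print(r.get_obs()['clock'])
E
```

```text
op 0.023787553555968854 [-0.9016 -3.9697  4.0777]
59 pred 270.34401090895483 tyre mid 269.5 20
67 pred 270.34401090895483 tyre mid 270.0 21
75 pred 270.34401090895483 tyre mid 270.0 21
62 pred 280.0662906363721 tyre mid 286.0 23
70 pred 280.0662906363721 tyre mid 286.0 23
78 pred 280.0662906363721 tyre mid 286.0 22
[232.2 181.8] [ 0.4691 -0.1587] 329.5 [0.045  0.0232] 0.7
[263.  181.5] [ 0.4707 -0.2105] 302.5 [0.0216 0.0453] 90.0
[294.  182.5] [ 0.4703 -0.2627] 322.0 [0.0431 0.0235] 1.3
[295.7  80. ] [ 0.6281 -0.2588] 161.0 [0.0131 0.0321] 87.1
[324.7 182.4] [ 0.4716 -0.3145] 316.0 [0.0431 0.0231] 1.3
[418.3  77.5] [ 0.6358 -0.4426] 484.0 [0.016  0.0734] 87.0
34.7833
```

View pics/w3.png

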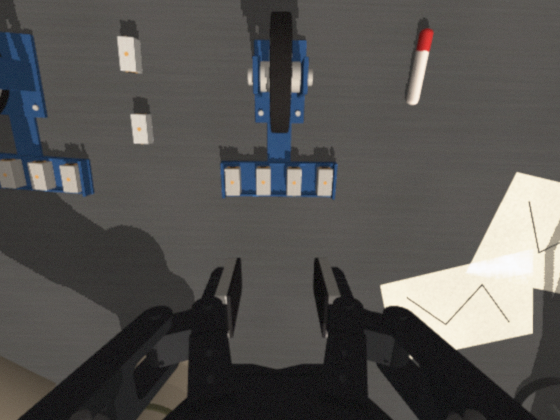

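The right wheel looks upright, with its tyre centred near column 281 where I predicted 280. Its tray cartridges are at (232..325,182), and the two spares at (130,54) and (142,128) have not moved.

Run:
```python
from h import *
res,hub,ey=feel((.6255,-.234),.02,op=.036)
print(res); on=lambda x:x
s=(res[0][0]+res[1][0]+res[2][0]+res[3][0])/4; print(s)
```

```text
1 [(0.8, np.float64(-0.1)), (1.6, np.float64(-0.1)), (2.4, np.float64(-0.1)), (3.2, np.float64(0.3)), (4.0, np.float64(-0.4)), (4.8, np.float64(-0.8)), (5.6, np.float64(-2.2)), (6.4, np.float64(-2.3)), (7.2, np.float64(-1.4)), (8.0, np.float64(-2.7)), (8.8, np.float64(-4.2)), (9.6, np.float64(-8.2)), (10.4, np.float64(-10.8)), (11.2, np.float64(-13.2))] 40.6833
-1 [(10.4, np.float64(-10.4)), (9.6, np.float64(-8.1)), (8.8, np.float64(-6.7)), (8.0, np.float64(-2.6)), (7.2, np.float64(-0.3)), (6.4, np.float64(0.3)), (5.6, np.float64(-0.6)), (4.8, np.float64(0.7)), (4.0, np.float64(0.5)), (3.2, np.float64(0.1)), (2.4, np.float64(-0.2)), (1.6, np.float64(-1.0)), (0.8, np.float64(0.5)), (0.0, np.float64(-0.6)), (-0.8, np.float64(-0.7)), (-1.6, np.float64(-0.8)), (-2.4, np.float64(0.2)), (-3.2, np.float64(0.4)), (-4.0, np.float64(0.8)), (-4.8, np.float64(2.2)), (-5.6, np.float64(2.3)), (-6.4, np.float64(-0.4)), (-7.2, np.float64(1.4)), (-8.0, np.float64(1.2)), (-8.8, np.float64(2.1)), (-9.6, np.float64(1.4)), (-10.4, np.float64(5.3)), (-11.2, np.float64(7.8)), (-12.0, np.float64(10.7)), (-12.8, np.float64(14.7))] 48.2833
1 [(8.2, np.float64(-2.1)), (9.0, np.float64(-5.3)), (9.8, np.float64(-8.1)), (10.6, np.float64(-11.6)), (11.4, np.float64(-14.7))] 49.95
-1 [(-9.8, np.float64(0.7)), (-10.6, np.float64(5.8)), (-11.4, np.float64(7.8)), (-12.2, np.float64(11.1)), (-13.0, np.float64(13.9))] 51.625
[(0.011200000000000003, np.float64(-14.77970543114)), (-0.012800000000000004, np.float64(14.075073567352426)), (0.011400000000000006, np.float64(-15.004370020883144)), (-0.013000000000000006, np.float64(14.341671257303538))]
-0.0008000000000000004
```

The right wheel travels about 3.3 mm, so it is sound and the left one is worn. I'll set the right wheel upright and then look closely at the spares.

Run:
```python
from h import *
yaw=.02; ey=np.array([-np.sin(yaw),np.cos(yaw),0])
upright(np.array([.6255,-.234,.167]),ey,-.0008)
fingers.move_gripper(.07)
r.move_to([.605,-.01,.27],q(np.pi/2)); print(r.get_obs()['joint_pos'],r.get_obs()['clock'])
f=save('wrist','w4')
for b in blobs(f,.024,lo=140,amin=400,smax=60): print(np.round(b['uv'],1),b['p'],b['area'],np.round(b['rect'][0],4),np.round(b['rect'][1],4),round(b['rect'][2],1))
```

```text
op 0.023329721193477718 [-0.2975 -3.9008  2.0134]
[-0.2108  0.481   1.1991 -0.0002  1.4614 -0.2087] 55.575
[154.9  21.7] [0.4692 0.1678] 1232.5 [0.4717 0.1674] [0.0303 0.0549] 83.7
[158.   72.8] [0.4656 0.1163] 954.0 [0.4664 0.116 ] [0.0264 0.0504] 87.6
[236.1 179. ] [ 0.5507 -0.0104] 701.5 [ 0.5512 -0.0092] [0.0294 0.0485] 89.9
[318.5 175.6] [ 0.6586 -0.006 ] 700.0 [ 0.6582 -0.0053] [0.029  0.0497] 86.7
[441.9 143.2] [0.812  0.0352] 2032.5 [0.8122 0.0306] [0.0271 0.1309] 5.9
[544.3 370.7] [ 1.0537 -0.34  ] 2674.5 [ 1.0477 -0.3518] [0.0656 0.237 ] 17.6
```

View pics/w4.png

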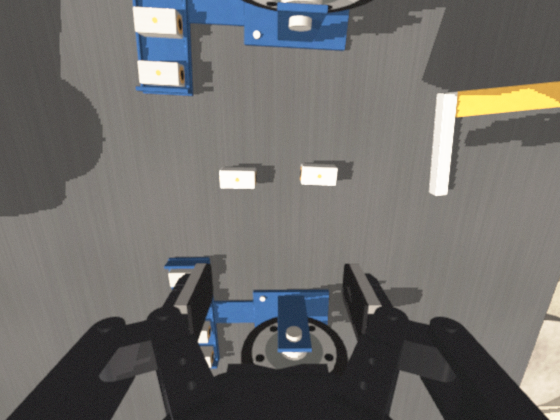

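Only two spares are there, at (319,176) and (237,180). Each shows a small brass dot at the centre of its top face. I'll use those dots as references.

```bash
cat >> h.py <<'E'
def dots(f,z,near,rad=.035):
    """orange centre dots on bright faces near a world point"""
    hsv=cv2.cvtColor(f['color'],cv2.COLOR_RGB2HSV)
    m=((hsv[...,2]>130)&(hsv[...,1]>55)&(hsv[...,0]>8)&(hsv[...,0]<32)).astype(np.uint8)
    n,_,st,c=cv2.connectedComponentsWithStats(m)
    o=[(ray(f,*c[i],z)[:2],int(st[i,4]),np.round(c[i],1)) for i in range(1,n) if st[i,4]>=2]
    return [x for x in o if np.linalg.norm(x[0]-near)<rad]
def near_blob(f,z,near,rad=.03):
    return [b for b in blobs(f,z,lo=140,amin=300,smax=60) if np.linalg.norm(b['p']-near)<rad]
def look_spare(near,z=.024):
    f=grab_frame('wrist')
    for d in dots(f,z,near): print('dot',d)
    for b in near_blob(f,z,near): print('blob',np.round(b['uv'],1),b['p'],np.round(b['rect'][0],4),np.round(b['rect'][1],4),b['rect'][2])
    return f
E
python3 - <<'E'
from h import *
r.move_to([.6586,-.007,.15],q(np.pi/2-.05))
f=look_spare([.6586,-.007]); cv2.imwrite('pics/w5.png',f['color'][:,:,::-1]); np.savez('pics/w5.npz',**f)
r.get_obs()
f4=dict(np.load('pics/w4.npz'))
for p in([.6586,-.007],[.5507,-.011]): print(dots(f4,.024,p))
print(r.get_obs()['clock'])
E
```

```text
dot (array([ 0.6826, -0.0044]), 2, array([303. , 203.5]))
dot (array([ 0.6591, -0.0066]), 25, array([277.6, 207. ]))
blob [277.2 206.4] [ 0.6588 -0.006 ] [ 0.6593 -0.0046] [0.029  0.0473] 85.50482940673828
[(array([0.635, 0.003]), 9, array([300.6, 168.8])), (array([ 0.6342, -0.0073]), 10, array([299.8, 176.6])), (array([ 0.6593, -0.0065]), 9, array([319., 176.]))]
[(array([ 0.5756, -0.0091]), 11, array([255., 178.])), (array([ 0.5518, -0.0108]), 9, array([236.9, 179.3]))]
56.2667
```

View pics/w5.png

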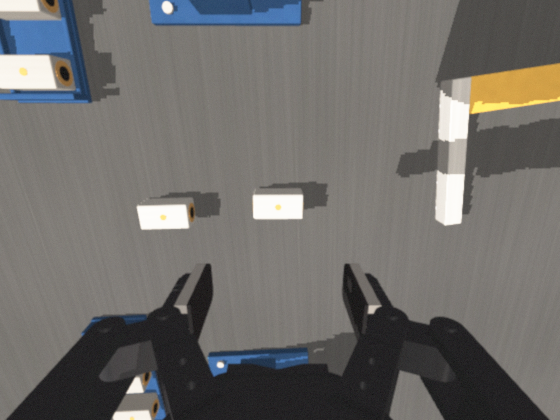

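A brass dot at (278,207) puts spare A at (0.659, -0.0066), lined up with the tool. I'll pick it and then measure the tray from beside it.

Run:
```python
from h import *
r.move_linear([.659,-.0066,.08]); r.move_linear([.659,-.0066,.024],feed=.08)
fingers.move_gripper(.03,45); o=r.get_obs(); print(o['opening'],o['grasp_force'],o['eef_pos'],o['ft_force'])
r.move_linear([.659,-.0066,.16]); print(r.get_obs()['opening'])
r.move_to([.4725,.10,.22],q(np.pi/2-.057)); r.hold(.2)
f=save('wrist','w6'); o=r.get_obs(); print(o['opening'],o['grasp_force'],o['clock'])
for d in dots(f,.03,[.4725,.193],.11): print(d)
```

```text
0.04452552152949527 47.46035635471344 [ 0.6594 -0.0067  0.0248] [ 0.08   -0.0423  4.8534]
0.045105682861949714
0.044635755212140395 46.83045744895935 60.275
(array([0.4766, 0.2721]), 49, array([270.9,  11.1]))
(array([0.4735, 0.22  ]), 21, array([271.2,  72.9]))
(array([0.4716, 0.1677]), 17, array([272.5, 127.6]))
(array([0.4683, 0.1157]), 16, array([272.5, 176.5]))
```

View pics/w6.png

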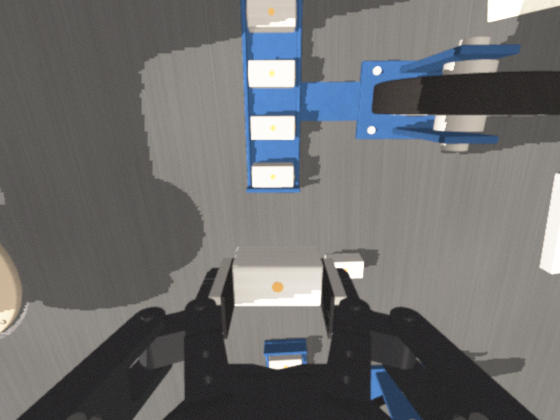

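The tray's dots are in column 272 at rows 11, 73, 128 and 177, spaced 52 mm as they should be. The held cartridge sits level with its dot at (278,287). I'll work out how it sits in the grip, then place it in the right-hand gap.

```bash
cat >> h.py <<'E'
def held(f=None):
    f=f or grab_frame('wrist'); o=r.get_obs(); p=o['eef_pos']; zt=p[2]-.0008
    d=[x for x in dots(f,zt,p[:2],.015)]; d=max(d,key=lambda x:x[1]); print('held dot',d)
    return d[0]-p[:2]
E
python3 - <<'E'
from h import *
f=dict(np.load('pics/w6.npz')); print(r.get_obs()['eef_pos']); off=held(f); print(off)
yaw=-.053; ex=np.array([np.cos(yaw),np.sin(yaw)]); ey=np.array([-ex[1],ex[0]])
slot=np.array([.46995,.1417])+.0*ey
p=slot-off
r.move_to([*p,.12],q(np.pi/2+yaw)); r.hold(.1); off=held(); p=slot-off; print(off,r.get_obs()['opening'])
r.move_linear([*p,.05],feed=.1); r.hold(.2); f=save('wrist','w7'); off2=held(f); print(off2, r.get_obs()['ft_force'],r.get_obs()['clock'])
E
```

```text
[0.4731 0.0996 0.2195]
held dot (array([0.4729, 0.0994]), 105, array([277.3, 286.7]))
[-0.0001 -0.0001]
held dot (array([0.4713, 0.1411]), 106, array([277.3, 286.8]))
[-0.0001 -0.0001] 0.04492863098101528
held dot (array([0.4701, 0.1416]), 109, array([277.3, 286.8]))
[-0.0002 -0.0002] [ 0.4176 -0.6109 -0.5183] 62.0333
```

View pics/w7.png

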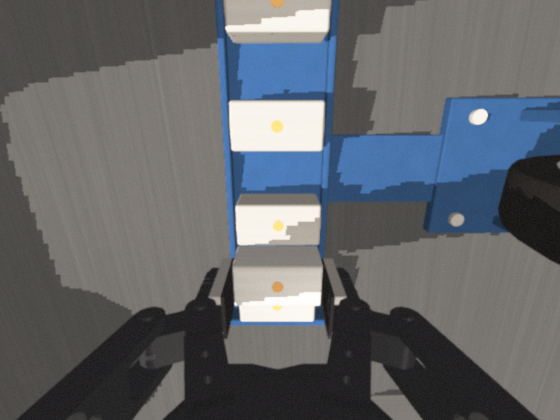

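The held cartridge (dot at (278,287)) hangs above the gap, square with its neighbours, whose dots are at (278,226) and (277,306). I'll take the gap centre from those two dots and lower it.

Run:
```python
from h import *
f=dict(np.load('pics/w7.npz'))
D=dots(f,.03,[.47,.17],.08); [print(d) for d in D]
a=[d[0] for d in D if abs(d[2][1]-226)<4 and d[1]>10][0]; b=[d[0] for d in D if abs(d[2][1]-306)<4][0] if any(abs(d[2][1]-306)<4 for d in D) else None
print(a,b)
yaw=-.053; ey=np.array([-np.sin(yaw),np.cos(yaw)])
slot=a-.026*ey; print('slot',slot,None if b is None else (a+b)/2)
slot=(slot+[.46995,.1417])/2; p=slot+.0002
z=.05
r.move_linear([*p,.036],feed=.05); F0=r.get_obs()['ft_force']; print(F0)
for z in np.arange(.035,.0301,-.001):
    r.move_linear([*p,z],feed=.03); F=r.get_obs()['ft_force']; print(round(z,4),F,r.get_obs()['eef_pos'])
    if F[2]-F0[2]>4: break
print(held())
```

```text
(array([0.4739, 0.2198]), 123, array([276.6, 126. ]))
(array([0.4969, 0.2193]), 4, array([324. , 124.5]))
(array([0.4507, 0.221 ]), 5, array([229., 126.]))
(array([0.4718, 0.1674]), 89, array([277.9, 225.7]))
(array([0.4485, 0.1705]), 2, array([235. , 222.5]))
(array([0.4694, 0.1285]), 109, array([277.3, 286.8]))
(array([0.4683, 0.114 ]), 32, array([276.8, 307.3]))
[0.4718 0.1674] [0.4683 0.114 ]
slot [0.4704 0.1415] [0.4701 0.1407]
[ 0.4231  0.1009 -0.7069]
0.035 [ 0.7642  0.314  -1.0393] [0.4704 0.1418 0.0351]
0.034 [-0.5549 -0.6411 -0.8185] [0.4704 0.1418 0.034 ]
0.033 [ 0.3587  0.0223 -1.3824] [0.4703 0.1418 0.0329]
0.032 [-0.1819  0.2082 -1.1086] [0.4703 0.1418 0.0319]
0.031 [-1.1124  0.3802 -1.4436] [0.4703 0.1418 0.0309]
held dot (array([0.47  , 0.1416]), 111, array([277.2, 286.8]))
[-0.0003 -0.0002]
```

Nothing touched on the way down. I'll release it, back off, look at the result, and relocate spare B.

Run:
```python
from h import *
p=r.get_obs()['eef_pos']
r.move_linear([p[0],p[1],.0300],feed=.02); print(r.get_obs()['ft_force'])
fingers.move_gripper(.06); r.hold(.2); print(r.get_obs()['ft_force'])
r.move_linear([p[0],p[1],.16],feed=.15)
r.move_to([.4725,.10,.22],q(np.pi/2-.053)); r.hold(.1)
f=save('wrist','w8')
for d in dots(f,.03,[.4725,.193],.11): print(d)
r.move_to([.552,-.0108,.15],q(np.pi/2)); f=look_spare([.552,-.011])
cv2.imwrite('pics/w9.png',f['color'][:,:,::-1])
a=cv2.imread('pics/w8.png')[0:210,190:350]; b=cv2.imread('pics/w9.png')[140:350,130:430]
cv2.imwrite('pics/c1.png',np.hstack([cv2.resize(a,None,fx=1.6,fy=1.6),cv2.resize(b,None,fx=1.6,fy=1.6)])); print(r.get_obs()['clock'])
```

```text
[-5.2553 -0.737   9.3335]
[ 0.5585 -0.2282 -0.892 ]
(array([0.4765, 0.2722]), 49, array([273.6,  11.7]))
(array([0.4736, 0.22  ]), 21, array([273.6,  73.5]))
(array([0.4716, 0.1678]), 17, array([274.5, 128.4]))
(array([0.4702, 0.1424]), 15, array([274.5, 152.9]))
(array([0.468 , 0.1157]), 18, array([273.9, 177.3]))
dot (array([ 0.528 , -0.0096]), 5, array([252., 208.]))
dot (array([ 0.5519, -0.0108]), 24, array([278. , 209.3]))
dot (array([ 0.575, -0.011]), 2, array([303. , 209.5]))
blob [277.3 208.7] [ 0.5512 -0.0103] [ 0.5511 -0.0079] [0.048  0.0309] 0.0709495097398758
66.7833
```

View pics/c1.png

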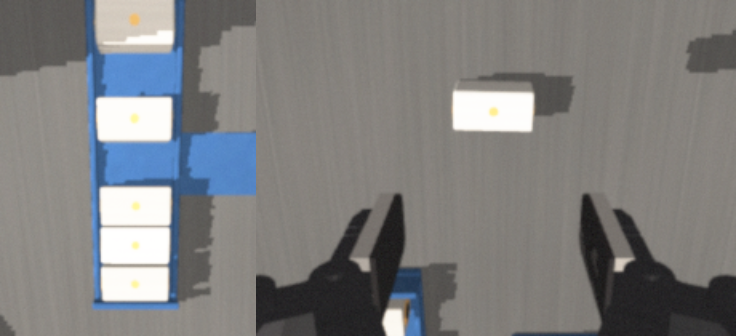

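The first cartridge lies flat and in line, with its dot midway between its neighbours'. Spare B is where it was, so I'll pick it and lower it into the middle gap.

Run:
```python
from h import *
s=[.552,-.0108]; yaw=-.04
r.move_to([*s,.08],q(np.pi/2-.015)); r.move_linear([*s,.024],feed=.08)
fingers.move_gripper(.03,45); print(r.get_obs()['opening'])
r.move_linear([*s,.16]); yaw=-.047
slot=np.array([.4726,.1939])
r.move_to([*slot,.14],q(np.pi/2+yaw)); r.hold(.1); off=held(); p=slot-off
r.move_linear([*p,.06],feed=.1); r.hold(.2); f=save('wrist','w10'); off=held(f); print(off,r.get_obs()['opening'])
for d in dots(f,.03,slot,.09): print(d)
print(r.get_obs()['clock'])
```

```text
0.0450480952356186
held dot (array([0.4731, 0.1923]), 100, array([277.1, 287.3]))
held dot (array([0.4728, 0.1939]), 103, array([277.2, 287.3]))
[-0.0002 -0.0005] 0.04461885595707638
(array([0.4542, 0.2754]), 5, array([234., 121.]))
(array([0.4768, 0.2718]), 98, array([277.8, 126.2]))
(array([0.4536, 0.273 ]), 3, array([233.3, 126. ]))
(array([0.4998, 0.2698]), 5, array([322., 128.]))
(array([0.4738, 0.2194]), 70, array([276.9, 220.2]))
(array([0.4719, 0.1741]), 103, array([277.2, 287.3]))
(array([0.47  , 0.1415]), 41, array([276.6, 329.2]))
(array([0.4686, 0.1149]), 40, array([276.4, 360. ]))
(array([0.4921, 0.117 ]), 2, array([310. , 356.5]))
71.5833
```

View pics/w10.png

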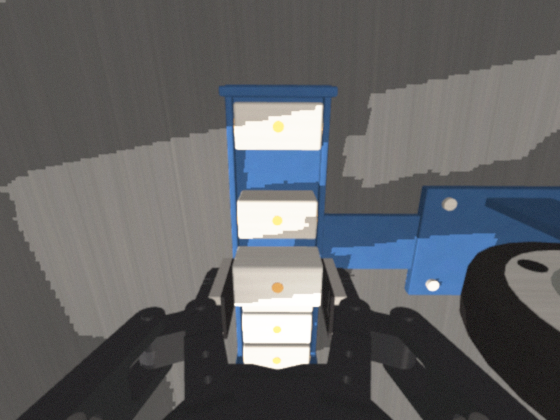

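The held cartridge (dot at (277,287)) is lined up over the middle gap. I'll lower and release it, then move clear for a last check.

Run:
```python
from h import *
p=np.array([.4727,.1939])
r.move_linear([*p,.036],feed=.05); F0=r.get_obs()['ft_force']
for z in (.034,.032,.031,.0303):
    r.move_linear([*p,z],feed=.03); F=r.get_obs()['ft_force']-F0; print(z,F)
    if F[2]>4: break
print(held()); fingers.move_gripper(.06); r.hold(.2); print(r.get_obs()['ft_force'])
r.move_linear([*p,.2],feed=.15)
r.move_to([.5,.185,.38],q(-.06)); r.hold(.2); f=save('wrist','w11'); tyre(f,(.6273,.1848))
for d in dots(f,.03,[.4725,.193],.11): print(d)
r.move_to([.3,-.1,.38],q(0)); r.hold(.3); t=save('top','t2'); s=save('side','s2')
cv2.imwrite('pics/c2.png',np.vstack([np.hstack([cv2.resize(f['color'][0:210,140:420],None,fx=1.4,fy=1.4),cv2.resize(t['color'][90:300,100:380],None,fx=1.4,fy=1.4)]),cv2.resize(s['color'][130:370,180:460],(784,300))[:, :]])[:,:,::-1])
print(r.get_obs()['clock'])
```

```text
0.034 [0.7287 0.655  0.1679]
0.032 [1.0884 1.1988 0.0437]
0.031 [ 0.8986 -0.0438  0.9231]
0.0303 [-2.0485 -0.4884  7.6445]
held dot (array([0.4724, 0.1935]), 108, array([277.2, 287.3]))
[-0.0004 -0.0004]
[ 0.3285 -0.7089  0.5447]
59 pred 270.62761926423997 tyre mid 270.0 21
67 pred 270.62761926423997 tyre mid 270.0 21
75 pred 270.62761926423997 tyre mid 270.0 21
(array([0.4961, 0.1652]), 15, array([289.5, 165.7]))
(array([0.4944, 0.1419]), 12, array([303.6, 165.9]))
(array([0.4928, 0.1168]), 13, array([318.8, 166. ]))
(array([0.5007, 0.2726]), 9, array([224.4, 166.8]))
(array([0.5006, 0.2617]), 4, array([231. , 166.5]))
(array([0.4977, 0.2174]), 15, array([257.9, 166.7]))
(array([0.4966, 0.1984]), 5, array([269.4, 166.6]))
(array([0.4956, 0.1916]), 2, array([273.5, 167. ]))
(array([0.4969, 0.1858]), 3, array([277., 166.]))
(array([0.4762, 0.2729]), 7, array([226. , 181.3]))
(array([0.4732, 0.2202]), 5, array([257.4, 181.2]))
(array([0.4715, 0.1946]), 3, array([272.7, 181.3]))
(array([0.4713, 0.1679]), 4, array([288.5, 180.5]))
(array([0.4695, 0.1425]), 3, array([303.7, 180.7]))
(array([0.4682, 0.116 ]), 4, array([319.5, 180.5]))
78.4
```

View pics/c2.png

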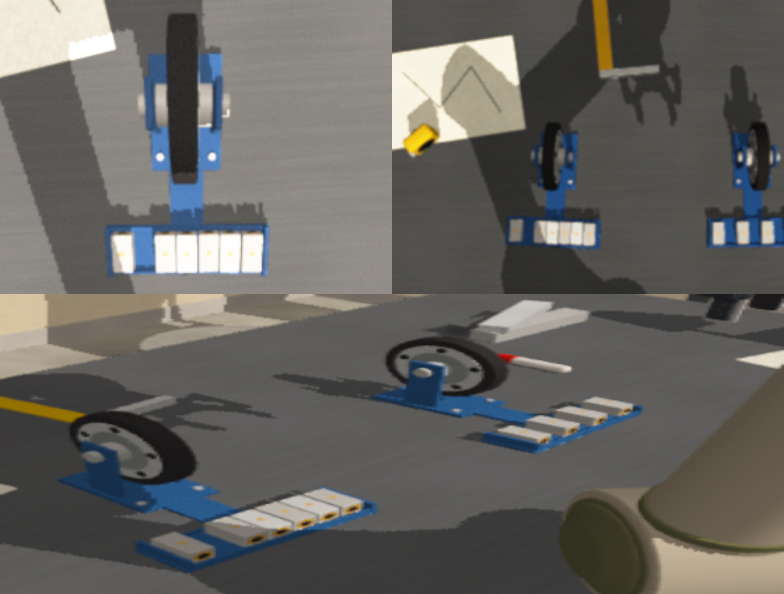

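Six cartridges now lie flat and in line in the left tray, and no spares remain on the bench. Both wheels are upright and the other items are untouched.

```bash
python3 -c "
from h import *
print(workorder.job_done())"
```

```text
the job is handed in; nothing more can be done
None
```

The job is done and handed in: the left wheel has the worn bearings, both wheels stand upright, and the two spare cartridges that were present lie flat in the left tray's middle and right-hand gaps, leaving one gap empty.

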